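# Put the laminator roller away in its case

## Task

Take the laminator roller from the drying stand and lay it in the open case with its two steel ends cradled in the V-rests; set it down, do not drop it. Then shut the lid fully, and only after that swing the catch bar across the shut lid as far as it goes. Leave the other things on the table where they are.

Things in the scene. Friction and masses are not known exactly. Their poses are not given: they have to be found in the camera images.
- roller_center (a point): Centre (half-way up and along) of the loose laminator roller: dark rubber sleeve, diameter 32, 110 mm long, with a steel journal (diameter 14, 18 mm long) at each end; 146 mm over all, 0.18 to 0.35 kg, alike both ways round. The x axis runs along the roller; y and z turn as it rolls. It starts level in the two V-rests of the drying stand, centre 42 mm above the table.
- roller: The same roller, same origin and axes as roller_center.
- stand: Fixed plywood drying stand, base 165 (x) x 80 (y) x 10 mm, carrying two aluminium plates with V-notches at x = -64.5 and +64.5 mm (8 mm thick along x, 42 mm wide, tops 48 mm above the table). Origin at the centre of its underside, x along the roller, z up.
- case: Fixed plywood case, open on top. Origin at its underside, mid-way between its V-rests; z up. Spans x = -100 (front, robot's side) to 110 mm (rear, hinge), y = -100 to 100; walls 6 thick, 66 high, inner floor 6 above the table. A dark block (28x34x74 mm, centred at x = -114, y = 0) on the front carries the catch.
- case_seat (a point): Where the centre of the seated roller belongs: 42 mm above the case's origin, same axes; the roller lies along x. The two aluminium V-rests (90 degree notches) are plates 8 mm thick centred at x = -64.5 and +64.5 mm, tops 48 mm above the table. The sleeve fits between them with 5.5 mm to spare at each end: lower it straight down for the last 25 mm.
- lid (a joint): Angle (rad) of the case's flat grey lid, 210 x 200 x 8 mm, hinged along y at the rear top edge: 0 is shut, 0.98 to 1.08 at the start, 1.12 its end stop. So it leans over the V-rests: a tool pointing straight down cannot reach them, one leaning back 20 to 35 degrees towards the case's front can. Friction hinge: it stays where it is left; 1 to 3 N near the free edge swings it.
- lid_hinge (a point): Point on the lid's hinge line at the middle of the case's width, at case x = 110, y = 0, z = 66 mm (the level of the shut lid's underside). Its x axis turns with the lid: the lid reaches 210 mm from here along -x, and 8 mm up along z.
- lid_edge (a point): Point on the outer (top) face of the lid, half-way along its free front edge and 5 mm in from it (205 mm from the hinge line, 8 mm above the hinge level when shut). Same axes as lid_hinge: z is the outward normal, y along the edge.
- catch (a joint): Angle (rad) of the catch, a flat steel bar on a vertical pivot at the front (case x = -116, y = 0; bar 76 to 84 mm above the table, reaching 78 mm, 16 wide). 0: shut, against its stop, pointing to the rear across the shut lid. 1.35 to 1.55 at the start: pointing to case +y, clear of the lid. Grows anticlockwise from above. About 1 N at the knob turns it; it stays where left.
- catch_knob (a point): Centre (half-way up) of the upright round black knob on the catch's bar, diameter 16 mm, 36 mm tall (84 to 120 mm above the table), 68 mm from the pivot. Its x axis points along the bar away from the pivot.
- green_marker: Bystander, to be left alone: white felt marker with a green cap, 12x108x13 mm, lying near the middle of the table between stand and case. Origin at the centre of its underside.
- snips: Bystander, to be left alone: small side cutters with dark handles, 46x125x12 mm, lying in front of the marker, between stand and case. Origin at the centre of its underside.
- paste_brush: Bystander, to be left alone: flat paste brush with a wooden handle, 48x190x14 mm, lying at the right edge of the table. Origin at the centre of its underside.
- solvent_bottle: Bystander, to be left alone: flat clear bottle with a black screw cap, 31x57x138 mm, standing at the left. Origin at the centre of its underside.
- cork_block: Bystander, to be left alone: cork sanding block, 60x100x34 mm, lying front left. Origin at the centre of its underside.
Mind the look-alikes: they are no part of the job. There is more than one size of the roller; the job needs the larger.

How it is judged:
On the way, in this order (a step that is already met when the one before it is completed fails the run):
1. the roller lies in the case's V-rests, let go, with the lid still open (x of roller_center in the frame of case between -0.01 and 0.01 m and y of roller_center in the frame of case between -0.004 and 0.004 m and z of roller_center in the frame of case between 0.037 and 0.046 m and angle between the x axis of roller_center and the x axis of case, either way round below 0.08 rad and contact force between roller and the fingers below 0.1 N and value of joint lid above 0.6 rad), for 0.2 s.
2. the lid is fully shut over the seated roller while the catch is still clear (value of joint lid below 0.05 rad and value of joint catch above 0.9 rad and x of roller_center in the frame of case between -0.01 and 0.01 m and y of roller_center in the frame of case between -0.004 and 0.004 m and z of roller_center in the frame of case between 0.037 and 0.046 m and angle between the x axis of roller_center and the x axis of case, either way round below 0.08 rad and contact force between roller and the fingers below 0.1 N), for 0.2 s.
At the end, for the whole second after the job is handed in: The roller lies at rest in both V-rests of the case (centre within 10 mm lengthwise and 4 mm sideways of the middle, 37 to 46 mm up, axis within 0.08 rad of the case's), the lid is shut to within 0.05 rad and the catch lies across it to within 0.12 rad of its stop (x of roller_center in the frame of case between -0.01 and 0.01 m and y of roller_center in the frame of case between -0.004 and 0.004 m and z of roller_center in the frame of case between 0.037 and 0.046 m and angle between the x axis of roller_center and the x axis of case, either way round below 0.08 rad and contact force between roller and the fingers below 0.1 N and value of joint lid below 0.05 rad and value of joint catch below 0.12 rad and linear speed of roller below 0.02 m/s); the robot touches nothing.
It fails at once if the roller is dropped (falls free faster than 0.5 m/s) (linear speed of roller above 0.5 m/s and contact force between roller and the fingers below 0.05 N).
It fails at once if the roller ends up on the table (height (world z) of roller_center below 0.03 m).
It fails at once if a bystander is moved by more than 30 mm (distance of any of green_marker, snips, paste_brush, solvent_bottle, cork_block from where it was at the start of the episode above 0.03 m).
It also fails if it takes over 72 s, if anything falls off the work surface, if the arm or the gripper's body presses on something with over 40 N, if the wrist force passes 120 N, or if a joint passes its speed limit or range.

## Robot

A 6-joint arm with a two-finger parallel gripper is mounted at the origin on a cart in front of the work surface, level with it; the furniture and walls round the work are solid. World frame = base frame: x ahead of the robot, y to its left, z up, the work surface at z = 0. Lengths are in m, angles in rad, forces in N, time in s.
With the tool pointing down it reaches from about 0.35 to 0.975 m from the base axis. Payload 4.9 kg.
Tool frame: the origin (TCP) lies midway between the tips of the shut fingers; the grasp point (between the pads) lies 19 mm behind it (tcp_to_grasp is the distance from the TCP to the grasp point, in m); z points along the fingers, y is the line along which they close (so a half turn about z gives the same grasp; the last joint's range is limited). The gripper opens to 85 mm and grips with 20 to 120 N. Pads are 22 mm wide; open, the fingers measure 114 mm over their backs; the gripper's body (76 mm by 85 mm) begins 54 mm behind the grasp point. The pads swing forward as they close: fully open they stand 13 mm farther back than shut.
Start: joints at [1.117, 0.053, 1.613, -0, 1.476, -0.119], TCP at [0.205, 0.59, 0.231] pointing down, gripper open.
Joint ranges: [-3.01, 3.01], [-1.01, 2.22], [0.06, 2.58], [-1.02, 4.17], [0.09, 2.62], [-3.14, 3.14]. Speed limits (rad/s): [2.57, 2.57, 3.14, 3.14, 3.14, 3.14].

## Interface

Orientations are given as a unit quaternion [w, x, y, z].
In Python, from plant import state, grab_frame, job_done, cut_out, place_of, tcp_to_grasp gives the robot as it stands.
- The arm moves only by the tool jog_arm, never from a script. Its argument "motion" is text: rows parted by semicolons, each of 7 numbers parted by spaces: the opening in per cent of the stroke, from 0 (shut) to 100 (fully open), then the shift along the tool's x, y, z as a fraction of full scale, then the turn, a rotation vector about the tool's x, y, z as a fraction of full scale. A call has exactly 5 rows; each row is the pose to reach, as a shift and turn from the pose commanded when the call began, along the tool's axes at that moment; what a row does not reach only later rows make up. Full scale, the value 1, is 50 cm for a shift and 1.5 rad for a turn. A row lasts 1/8 s, in which the tool goes at most 62.5 mm and 10.7 degrees, less where a joint would pass 70% of its speed; a pose out of reach is approached as far as the arm can. A call with a number of a shift or a turn outside -1 to 1 is refused whole. A call with a gripper value outside its range is refused whole. The fingers move at their own pace and stop on an object; the grip force is fixed at half the most. Time passes only in rows, so rows that repeat a pose let the fingers close, or fill a call up. It gives the time, the measured TCP pose, the force, the opening and the grip force at its end, in the units of the state.
- state(): the state, without advancing time (a new reading comes with each control period).
- grab_frame(name): name is "scene" or "top" or "wrist"; returns a dict with "color" (400x640x3 uint8, red, green, blue), "range_z" (400x640 float32, m along the optical axis (not along the pixel's ray), 0 where there is no reading), "intrinsics" (3x3 intrinsics, pixels), "k1" (the pictures are not rectified: a ray, as slopes to the right and down, at radius r is drawn at 1 + k1 r^2 times it, then the intrinsics apply), "world_from_camera" (4x4, takes a point from camera to world coordinates). Camera axes: x right, y up, looking along -z (the intrinsics and any distortion apply to the point x, -y, -z); pixel columns grow to the right and rows downward; lengths in m; the calibration is good to about 2 mm. A picture is of the moment at which its call begins.
- job_done(): hands the job in; it is judged then, once.
Trained networks look in the newest picture that a camera, given by its name, has taken for a name from the list of things; names that differ only in an ending like _2 or _b are one class to them, and where a whole thing is asked for, a point or a joint stands for the part that bears it (a point fixed in the world has none). Each returns a list of dicts, best first, with "p" (0 to 1); they miss things now and then, are a little off and sometimes report something else, mostly with a low value. They report only what shows in the picture. A call takes as long as a camera call. They do not tell look-alikes from the thing itself.
- cut_out(camera, thing): "pixels" (400x640 bool, what is visible of it).
- place_of(camera, thing): "at" ([x, y, z] in m, in world coordinates, good to about 4 mm: a listed point, or the origin of a listed thing).
The state is a dict: "time": time; "joint_pos": joint angles; "joint_vel": joint speeds; "joint_efforts": joint torques, N m; "tool_pos": TCP position; "tool_rot": TCP orientation; "contact_force": force on the tool from outside, world axes, zero at the start; "ft_torque": the same for the moment, N m; "gripper_width": opening from 0.0 (shut) to 1.0 (fully open); "grasp_force": force on a finger pad.
Only numpy, scipy, OpenCV 4.12 (cv2) and the standard library are available. Lean on these libraries where they do the work, as an engineer would, in place of code of your own. Each camera call takes 0.05 s, during which the arm holds its last target. There are 200 camera calls.

## Working session

There is one attempt and no reset: what is moved stays moved. The work goes in short steps, Python scripts to look and compute and a tool call to move; the robot and the scene stay as the last step left them, time stands still between calls to the robot, and variables do not carry over. Pictures are saved under pics/ and viewed, at most 10 in all, crops included, and the job is handed in when it is done.

Besides the shell and the picture viewer there is one more tool, called after "Emit:" as name(argument=value, ...), one argument or row to a line, values as JSON. jog_arm: Moves the arm, as the interface text tells. Shift numbers are shares of 50 cm and turn numbers shares of 1.5 rad, none past 1 either way. Its arguments: {"type":"object","properties":{"motion":{"type":"string"}},"required":["motion"]}

```bash
mkdir -p pics; ls; cat > h.py <<'E'
import numpy as np, cv2
from plant import *
from scipy.spatial.transform import Rotation as R
def world(f,u,v,z=None):
    """pixel -> world using range_z"""
    K=f["intrinsics"];d=f["range_z"]
    u=np.atleast_1d(u);v=np.atleast_1d(v)
    if z is None: z=d[v.astype(int),u.astype(int)]
    p=cv2.undistortPoints(np.stack([u,v],-1).astype(float)[:,None],K,np.array([f["k1"],0,0,0.]))[:,0]
    c=np.stack([p[:,0]*z,-p[:,1]*z,-z*np.ones(len(p)),np.ones(len(p))],-1)
    return (c@f["world_from_camera"].T)[:,:3]
def save(n,im): cv2.imwrite("pics/"+n,im[...,::-1])
E
python3 - <<'E'
from h import *
s=state(); print(s["time"],s["tool_pos"],s["tool_rot"],tcp_to_grasp)
ims=[]
for c in ("top","scene"):
    f=grab_frame(c); np.savez("f_"+c,**f); ims.append(f["color"]); print(c,f["k1"],f["world_from_camera"][:3,3])
    for t in ("roller_center","stand","case","case_seat","lid_hinge","lid_edge","catch_knob","green_marker","snips"):
        print(t,[(round(float(o["p"]),2),np.round(o["at"],3)) for o in place_of(c,t)][:3])
save("a_top.png",ims[0]);save("a_scene.png",ims[1])
E
```

```text
pics
0.0 [0.20509817 0.58972723 0.23005317] [-2.83802208e-04  1.66638879e-01  9.86017450e-01 -9.96274539e-04] 0.0187
top -0.0349580320966578 [0.37135467 0.02044973 1.60700762]
roller_center [(0.79, array([ 0.464, -0.321,  0.012])), (0.55, array([ 0.612, -0.191,  0.041]))]
stand [(0.57, array([ 0.612, -0.193,  0.   ]))]
case [(0.65, array([0.602, 0.233, 0.   ])), (0.18, array([ 0.611, -0.19 , -0.   ]))]
case_seat [(0.98, array([0.603, 0.234, 0.04 ]))]
lid_hinge [(0.72, array([0.708, 0.255, 0.068]))]
lid_edge [(0.71, array([0.611, 0.233, 0.243]))]
catch_knob [(0.57, array([0.484, 0.277, 0.096]))]
green_marker [(0.64, array([ 0.652,  0.001, -0.001])), (0.3, array([ 0.406,  0.339, -0.   ])), (0.16, array([ 0.612, -0.192,  0.002]))]
snips [(0.47, array([ 0.431, -0.008,  0.004])), (0.37, array([0.653, 0.001, 0.002]))]
scene -0.04642419077554774 [-0.34480743 -0.42458539  0.70522589]
roller_center [(0.68, array([ 0.467, -0.326,  0.013])), (0.67, array([ 0.617, -0.198,  0.038]))]
stand [(0.79, array([ 0.61 , -0.19 , -0.005])), (0.6, array([0.482, 0.281, 0.103]))]
case [(0.56, array([0.596, 0.233, 0.001]))]
case_seat []
lid_hinge [(0.86, array([0.709, 0.252, 0.064])), (0.32, array([ 0.608, -0.191, -0.001]))]
lid_edge [(0.62, array([0.612, 0.23 , 0.241])), (0.4, array([ 0.616, -0.424,  0.004]))]
catch_knob [(0.45, array([0.482, 0.276, 0.104]))]
green_marker [(0.68, array([ 0.429, -0.008,  0.003])), (0.62, array([ 0.651, -0.002,  0.001]))]
snips [(0.74, array([ 0.433, -0.006,  0.002]))]
```

View pics/a_top.png

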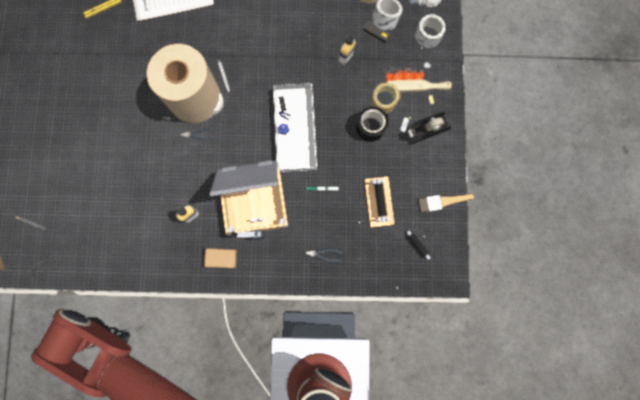

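View pics/a_scene.png

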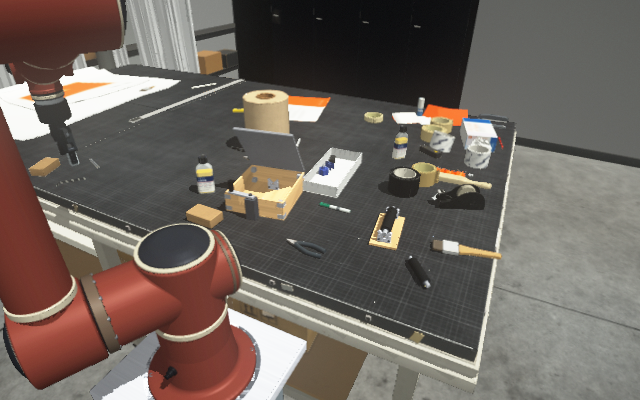

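The top view shows the case at (252,205) with its lid, the stand holding a roller at (379,198), and a loose roller lying on the table at (418,245). The look-alikes for the roller are the (379,198) one in the stand and the (418,245) one on the table, which is smaller. I choose the one in the stand and will check it from close up with the wrist camera.

```bash
cat >> h.py <<'E'
def tool(yaw,tilt):
    """tool z leaning: points along heading yaw by tilt; y across heading (to left)"""
    h=np.array([np.cos(yaw),np.sin(yaw),0]);z=np.sin(tilt)*h+[0,0,-np.cos(tilt)]
    y=np.array([-h[1],h[0],0]);return np.stack([np.cross(y,z),y,z],1)
def go(p,Rt,grasp=True,off=0.0187,cur=None):
    """numbers for the TCP (or grasp point) to go to p with rotation Rt"""
    s=state() if cur is None else cur
    q=s["tool_rot"];R0=R.from_quat([q[1],q[2],q[3],q[0]]).as_matrix()
    p=np.array(p,float)+(Rt[:,2]*off if grasp else 0)
    d=R0.T@(p-s["tool_pos"]);w=R.from_matrix(R0.T@Rt).as_rotvec()
    print("shift",np.round(d/.5,4),"turn",np.round(w/1.5,4),"rows",round(np.linalg.norm(d)/.0625,1),round(np.degrees(np.linalg.norm(w))/10.7,1))
E
python3 - <<'E'
from h import *
f=dict(np.load("f_top.npz"))
v,u=np.mgrid[0:400,0:640];P=world(f,u.ravel(),v.ravel())
def pca(m,n):
    Q=P[m];c=Q[:,:2].mean(0);w,V=np.linalg.eigh(np.cov((Q[:,:2]-c).T));a=V[:,1]*np.sign(V[0,1]);print(n,len(Q),c,np.median(Q[:,2]),np.degrees(np.arctan2(a[1],a[0])))
x,y,z=P.T
b=(abs(x-.612)<.11)&(abs(y+.19)<.07)
pca(b&(z>.045),"roller");pca(b&(z>.006),"stand")
go([.58,-.19,.25],tool(0,0))
E
```

```text
roller 333 [ 0.60923755 -0.19196483] 0.05348659211040108 6.94486717974468
stand 1015 [ 0.60769471 -0.19099286] 0.013588979148967173 6.822066729500443
shift [-1.2205e+00 -1.2277e+00  1.0000e-04] turn [-0.     -0.     -0.2232] rows 13.8 1.8
```

Emit:
jog_arm(
  motion="100 -0.1 -0.1 -0.05 0 0 0; 100 -0.2 -0.2 -0.1 0 0 -0.05; 100 -0.3 -0.3 -0.1 0 0 -0.1; 100 -0.4 -0.4 -0.1 0 0 -0.15; 100 -0.48 -0.48 -0.1 0 0 -0.15",
)

```text
time: 1.62
tool_pos: [0.3388, 0.314, 0.2814]
tool_rot: [0.001, 0.054, 0.999, 0.0]
contact_force: [0.9, -0.2, -0.1]
gripper_width: 1.001
grasp_force: 0.0
```

```bash
python3 - <<'E'
from h import *
go([.58,-.19,.25],tool(.12,0)); print(state()["tool_pos"])
E
```

```text
shift [-0.5889 -0.9497  0.1002] turn [ 0.0004  0.0009 -0.1525] rows 9.0 1.2
[0.33876774 0.31396668 0.28141435]
```

Emit:
jog_arm(
  motion="100 -0.59 -0.95 0 0 0 -0.15; 100 -0.59 -0.95 0 0 0 -0.15; 100 -0.59 -0.95 0 0 0 -0.15; 100 -0.59 -0.95 0 0 0 -0.15; 100 -0.59 -0.95 0 0 0 -0.15",
)

```text
time: 2.25
tool_pos: [0.4697, 0.0406, 0.2813]
tool_rot: [0.001, -0.057, 0.998, 0.0]
contact_force: [0.6, -0.1, 0.1]
gripper_width: 1.0
grasp_force: 0.0
```

```bash
python3 - <<'E'
from h import *
go([.58,-.19,.25],tool(.12,0.0)); print(state()["tool_pos"])
E
```

```text
shift [-0.1662 -0.4834  0.1003] turn [-0.      0.0009 -0.0034] rows 4.2 0.0
[0.46965022 0.04058569 0.28134632]
```

Emit:
jog_arm(
  motion="100 -0.17 -0.48 0.1 0 0 0; 100 -0.17 -0.48 0.1 0 0 0; 100 -0.17 -0.48 0.1 0 0 0; 100 -0.17 -0.48 0.1 0 0 0; 100 -0.17 -0.48 0.1 0 0 0",
)

```text
time: 2.88
tool_pos: [0.5811, -0.1891, 0.2288]
tool_rot: [-0.001, -0.056, 0.998, 0.001]
contact_force: [-0.3, 0.3, 0.2]
gripper_width: 1.003
grasp_force: 0.0
```

```bash
cat > look.py <<'E'
from h import *
import sys
f=grab_frame("wrist");np.savez("f_w",**f);save(sys.argv[1],f["color"])
v,u=np.mgrid[0:400,0:640];P=world(f,u.ravel(),v.ravel())[f["range_z"].ravel()>0]
np.save("P",P)
E
python3 look.py w1.png; python3 - <<'E'
from h import *
P=np.load("P.npy");x,y,z=P.T;b=(abs(x-.612)<.11)&(abs(y+.19)<.07)
for n,m in (("roller",b&(z>.05)),("stand",b&(z>.006)),("sleeve",b&(z>.053))):
    Q=P[m];r=cv2.minAreaRect(Q[:,:2].astype(np.float32));print(n,m.sum(),r,Q[:,2].max(),np.median(Q[:,2]))
print(state()["tool_pos"],[(o["p"],o["at"]) for t in("roller_center","stand") for o in place_of("wrist",t)])
E
```

```text
roller 41834 ((0.5888359546661377, -0.18089792132377625), (0.12290288507938385, 0.1287773996591568), 41.43724822998047) 0.32402883036794133 0.3006187785103546
stand 48430 ((0.6112508773803711, -0.18548496067523956), (0.16437466442584991, 0.14272809028625488), 7.319674015045166) 0.32402883036794133 0.2970671818251492
sleeve 41407 ((0.611709475517273, -0.1900031566619873), (0.13999758660793304, 0.11055067926645279), 89.99633026123047) 0.32402883036794133 0.3011030137512778
[ 0.5811872  -0.18831758  0.2293511 ] [(0.95, [0.4625, -0.3271, 0.0126]), (0.76, [0.6123, -0.1933, 0.0412]), (0.69, [0.6119, -0.1943, -0.001])]
```

View pics/w1.png

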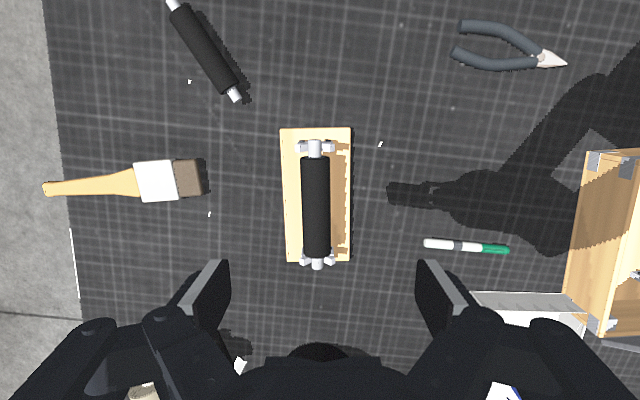

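The wrist view shows the stand's roller at (316,205), sleeve and two journals in V-plates. The small loose roller is at (208,52), so the choice holds.

```bash
python3 - <<'E'
from h import *
P=np.load("P.npy");x,y,z=P.T;b=(abs(x-.612)<.11)&(abs(y+.19)<.07)&(z<.1)
for n,m in (("roller",b&(z>.05)),("sleeve",b&(z>.053)),("stand",b&(z>.006))):
    Q=P[m];r=cv2.minAreaRect(Q[:,:2].astype(np.float32));print(n,m.sum(),r,Q[:,2].max(),np.median(Q[:,2]))
a=.121
c=np.array([.612,-.1915,.042])
Rt=tool(a,np.radians(28))
go(c-Rt[:,2]*.08,Rt)
E
```

```text
roller 2510 ((0.6075112223625183, -0.19175153970718384), (0.11835741996765137, 0.027535365894436836), 7.127256870269775) 0.05995748058861705 0.056115432118717085
sleeve 2083 ((0.6118329167366028, -0.19154033064842224), (0.10996470600366592, 0.024498343467712402), 7.8767595291137695) 0.05995748058861705 0.05653963040493498
stand 9106 ((0.6119978427886963, -0.19133839011192322), (0.16442367434501648, 0.08016391843557358), 7.272688388824463) 0.05995748058861705 0.010875291687111072
shift [-0.0029 -0.0191  0.2694] turn [-0.0005 -0.3261 -0.0041] rows 2.2 2.6
```

Emit:
jog_arm(
  motion="100 0 -0.018 0.05 0 -0.12 0; 100 0 -0.018 0.15 0 -0.24 0; 100 0 -0.018 0.25 0 -0.326 0; 100 -0.003 -0.019 0.27 0 -0.326 -0.004; 100 -0.003 -0.019 0.27 0 -0.326 -0.004",
)

```text
time: 3.65
tool_pos: [0.5854, -0.1952, 0.0984]
tool_rot: [0.242, -0.06, 0.968, 0.013]
contact_force: [0.6, -0.1, 0.6]
gripper_width: 1.004
grasp_force: 0.0
```

```bash
python3 - <<'E'
from h import *
Rt=tool(.127,np.radians(28))
go([.612,-.1914,.042],Rt);print(state()["tool_pos"])
E
```

```text
shift [0.0058 0.0015 0.1622] turn [-0.0033  0.0012 -0.0018] rows 1.3 0.0
[ 0.58540564 -0.19515472  0.09842696]
```

Emit:
jog_arm(
  motion="100 0.003 0 0.08 0 0 0; 100 0.006 0.002 0.14 0 0 0; 100 0.006 0.002 0.162 0 0 0; 100 0.006 0.002 0.162 0 0 0; 60 0.006 0.002 0.162 0 0 0",
)

```text
time: 4.28
tool_pos: [0.6203, -0.1909, 0.0256]
tool_rot: [0.243, -0.059, 0.968, 0.013]
contact_force: [-0.6, -0.6, -0.1]
gripper_width: 0.817
grasp_force: 0.0
```

Emit:
jog_arm(
  motion="0 0 0 0 0 0 0; 0 0 0 0 0 0 0; 0 0 0 0 0 0 0; 0 0 0 0 0 0 0; 0 0 0 0 0 0 0",
)

```text
time: 4.9
tool_pos: [0.6194, -0.1916, 0.0242]
tool_rot: [0.243, -0.059, 0.968, 0.013]
contact_force: [-1.5, -5.7, 3.4]
gripper_width: 0.355
grasp_force: 59.7
```

```bash
python3 - <<'E'
from h import *
Rt=tool(.127,np.radians(28))
go([.612,-.1914,.042],Rt);go([.612,-.1914,.142],Rt);print(state()["tool_pos"])
E
```

```text
shift [-0.0037  0.0023 -0.0009] turn [-0.0047  0.0014 -0.0028] rows 0.0 0.0
shift [-0.098   0.0015 -0.1773] turn [-0.0047  0.0014 -0.0028] rows 1.6 0.0
[ 0.61943268 -0.19159874  0.02424169]
```

Emit:
jog_arm(
  motion="0 -0.024 0 -0.044 0 0 0; 0 -0.05 0 -0.09 0 0 0; 0 -0.075 0 -0.135 0 0 0; 0 -0.098 0 -0.178 0 0 0; 0 -0.098 0 -0.178 0 0 0",
)

```text
time: 5.52
tool_pos: [0.6208, -0.1898, 0.1263]
tool_rot: [0.243, -0.059, 0.968, 0.014]
contact_force: [-0.0, 0.2, -1.8]
gripper_width: 0.357
grasp_force: 59.7
```

```bash
python3 - <<'E'
from h import *
f=grab_frame("top");np.savez("f_top2",**f);f2=grab_frame("scene")
s=state();print(s["tool_pos"],s["contact_force"],s["gripper_width"],s["grasp_force"])
for c in("top","scene"):
  for t in ("case","case_seat","lid_hinge","lid_edge","catch_knob","roller_center"):
    print(c,t,[(round(float(o["p"]),2),np.round(o["at"],4)) for o in place_of(c,t)][:2])
v,u=np.mgrid[0:400,0:640];P=world(f,u.ravel(),v.ravel())
x,y,z=P.T
b=(abs(x-.6)<.16)&(abs(y-.235)<.16)
for lo,hi in((.055,.072),(.04,.2)):
    Q=P[b&(z>lo)&(z<hi)];print(lo,len(Q),cv2.minAreaRect(Q[:,:2].astype(np.float32)))
E
```

```text
[ 0.6191728  -0.18903527  0.12290345] [ 0.31537651 -0.02780094 -2.52776135] 0.35771741073424707 59.66566801071167
top case [(0.72, array([0.6003, 0.2314, 0.0014]))]
top case_seat [(0.69, array([0.6088, 0.2329, 0.244 ])), (0.68, array([0.6031, 0.2338, 0.0401]))]
top lid_hinge [(0.91, array([0.7098, 0.2523, 0.071 ]))]
top lid_edge [(0.9, array([0.6119, 0.2342, 0.2452]))]
top catch_knob [(0.55, array([0.4833, 0.2785, 0.0986])), (0.33, array([ 0.6132, -0.1909, -0.0019]))]
top roller_center [(0.76, array([ 0.6132, -0.1886,  0.1451])), (0.42, array([ 0.464 , -0.3222,  0.0132]))]
scene case [(0.62, array([ 0.4058,  0.3406, -0.0005])), (0.57, array([ 6.006e-01,  2.304e-01, -1.000e-04]))]
scene case_seat [(0.89, array([0.5979, 0.2334, 0.0402]))]
scene lid_hinge [(0.86, array([0.7102, 0.2527, 0.0631])), (0.55, array([0.6096, 0.2294, 0.2398]))]
scene lid_edge [(0.6, array([0.6093, 0.2297, 0.2434]))]
scene catch_knob [(0.61, array([0.4824, 0.276 , 0.1032]))]
scene roller_center [(0.76, array([ 0.6152, -0.1914,  0.1362])), (0.57, array([ 0.465 , -0.3259,  0.0138]))]
0.055 404 ((0.59682697057724, 0.2323233187198639), (0.2491004914045334, 0.20090998709201813), 10.172767639160156)
0.04 1704 ((0.6127369999885559, 0.1988406777381897), (0.2687843143939972, 0.27207496762275696), 10.045165061950684)
```

```bash
cat >> h.py <<'E'
YC=.1762; SEAT=np.array([.6007,.2325,.042]); TL=np.radians(28)
def case(x,y,z): 
    c,s=np.cos(YC),np.sin(YC);return np.array([SEAT[0]+c*x-s*y,SEAT[1]+s*x+c*y,z])
def roll(x,y,z,dyaw=0):
    """move held roller centre to case coords"""
    Rt=tool(YC+dyaw,TL);go(case(x,y,z)+Rt[:,0]*.0018,Rt,off=.0191)
E
python3 -c "
from h import *
roll(-60,0,.16) if 0 else roll(-.06,0,.16)"
```

```text
shift [ 0.0197  0.8374 -0.0519] turn [-0.0182  0.0002 -0.0321] rows 6.7 0.3
```

Emit:
jog_arm(
  motion="0 0.01 0.1 -0.05 0 0 0; 0 0.02 0.22 -0.05 -0.018 0 -0.032; 0 0.02 0.34 -0.05 -0.018 0 -0.032; 0 0.02 0.46 -0.05 -0.018 0 -0.032; 0 0.02 0.58 -0.05 -0.018 0 -0.032",
)

```text
time: 6.85
tool_pos: [0.5643, 0.0973, 0.1421]
tool_rot: [0.242, -0.085, 0.966, 0.021]
contact_force: [0.8, 0.3, -2.4]
gripper_width: 0.358
grasp_force: 60.0
```

```bash
python3 -c "
from h import *
roll(-.06,0,.16)"
```

```text
shift [-0.0121  0.2534  0.0061] turn [-0.0002  0.0011 -0.0005] rows 2.0 0.0
```

Emit:
jog_arm(
  motion="0 -0.012 0.09 0.006 0 0 0; 0 -0.012 0.18 0.006 0 0 0; 0 -0.012 0.25 0.006 0 0 0; 0 -0.012 0.253 0.006 0 0 0; 0 -0.012 0.253 0.006 0 0 0",
)

```text
time: 7.48
tool_pos: [0.5491, 0.2211, 0.1417]
tool_rot: [0.241, -0.085, 0.967, 0.021]
contact_force: [-0.7, -0.5, -2.1]
gripper_width: 0.359
grasp_force: 60.1
```

```bash
python3 look.py w2.png; python3 - <<'E'
from h import *
for t in ("case","case_seat","lid_hinge","lid_edge","catch_knob","roller_center"):
    print(t,[(round(float(o["p"]),2),np.round(o["at"],4)) for o in place_of("wrist",t)][:2])
P=np.load("P.npy");Q=(P-case(0,0,0))@np.array([[np.cos(YC),-np.sin(YC),0],[np.sin(YC),np.cos(YC),0],[0,0,1]])
x,y,z=Q.T
for n,m in (("outer",(abs(z-.066)<.006)&(abs(x)<.15)&(abs(y)<.13)),("knob",(z>.09)&(z<.13)&(x<-.09)&(y>.03)&(y<.12)),("rests",(abs(z-.044)<.006)&(abs(y)<.04)&(abs(x)<.09))):
    q=Q[m];print(n,len(q), *( (np.percentile(q,[1,50,99],axis=0).round(4).tolist(),) if len(q) else ()))
roll(-.06,0,.16)
E
```

```text
case []
case_seat []
lid_hinge []
lid_edge []
catch_knob [(0.73, array([0.4874, 0.28  , 0.0986]))]
roller_center [(0.69, array([0.5428, 0.2187, 0.1617]))]
outer 7850 [[-0.1268, -0.0979, 0.0602], [-0.0801, -0.0527, 0.0655], [0.1092, 0.1007, 0.0713]]
knob 2263 [[-0.1145, 0.061, 0.0906], [-0.1105, 0.0656, 0.1138], [-0.1002, 0.075, 0.1208]]
rests 550 [[-0.0676, -0.0187, 0.0382], [-0.0647, 0.0077, 0.0432], [-0.0592, 0.0216, 0.0477]]
shift [-0.0004  0.0055 -0.001 ] turn [-0.0005  0.0002 -0.0008] rows 0.0 0.0
```

View pics/w2.png

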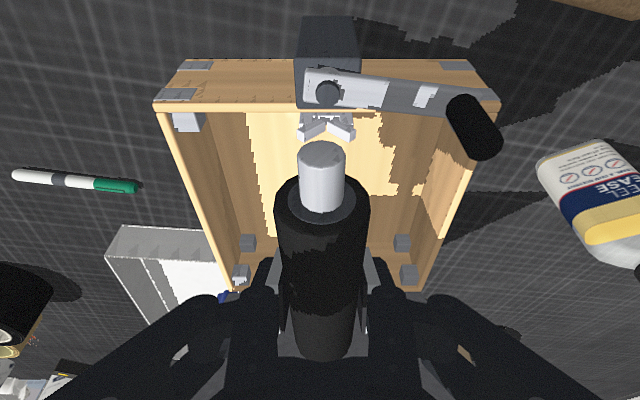

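The wrist view shows the held roller, its journal end at (320,175), above the front V-rest at (327,128). The catch pivot is at (328,92), with the bar to the right and the knob at (475,127). Next I fit the offset and yaw from the walls and compare them with the roller.

```bash
python3 - <<'E'
from h import *
P=np.load("P.npy");Q=(P-case(0,0,0))@np.array([[np.cos(YC),-np.sin(YC),0],[np.sin(YC),np.cos(YC),0],[0,0,1]])
x,y,z=Q.T
for n,m in (("right",(abs(z-.066)<.004)&(abs(y+.097)<.012)&(abs(x)<.09)),("left",(abs(z-.066)<.004)&(abs(y-.097)<.012)&(abs(x)<.09)),
            ("roller",(z>.163)&(z<.185)&(abs(y)<.014)&(x<.0)&(x>-.14))):
    q=Q[m];b=np.round(q[:,0]/.01);
    r=[(k*.01,(np.percentile(q[b==k,1],3)+np.percentile(q[b==k,1],97))/2,np.percentile(q[b==k,1],97)-np.percentile(q[b==k,1],3),q[b==k,2].max()) for k in np.unique(b) if (b==k).sum()>12]
    r=np.array(r);print(n,np.polyfit(r[:,0],r[:,1],1));print(r.round(4).tolist())
m=(abs(z-.066)<.004)&(x<-.085)&(x>-.112)&(abs(y)<.095)&(abs(y)>.02);print("front x",np.percentile(x[m],[3,97]),np.polyfit(y[m],x[m],1))
E
```

```text
right [-0.00689332 -0.09474804]
[[-0.09, -0.0921, 0.0119, 0.0675], [-0.08, -0.0921, 0.012, 0.0675], [-0.07, -0.0953, 0.0056, 0.0672], [-0.06, -0.0952, 0.0056, 0.0672], [-0.05, -0.0952, 0.0057, 0.0675], [-0.04, -0.0951, 0.0055, 0.0671], [-0.03, -0.0952, 0.0057, 0.0672], [-0.02, -0.095, 0.0056, 0.0671], [-0.01, -0.095, 0.0051, 0.0672], [-0.0, -0.0951, 0.0057, 0.0682], [0.01, -0.0951, 0.0055, 0.0674], [0.02, -0.0951, 0.0056, 0.0671], [0.03, -0.0951, 0.0055, 0.0667], [0.04, -0.0951, 0.0056, 0.0671], [0.05, -0.0949, 0.0051, 0.0669], [0.06, -0.0951, 0.0055, 0.067], [0.07, -0.0951, 0.0056, 0.0671], [0.08, -0.0952, 0.0054, 0.0672], [0.09, -0.0942, 0.0074, 0.067]]
left [-0.01042632  0.09805931]
[[-0.09, 0.0993, 0.0034, 0.0671], [-0.06, 0.098, 0.0057, 0.0673], [-0.05, 0.0982, 0.0058, 0.0672], [-0.04, 0.0983, 0.006, 0.067], [-0.03, 0.0982, 0.0058, 0.0673], [-0.02, 0.0981, 0.0055, 0.0677], [-0.01, 0.0981, 0.0055, 0.0673], [-0.0, 0.0981, 0.0055, 0.067], [0.01, 0.0981, 0.0055, 0.0676], [0.02, 0.0983, 0.0058, 0.0674], [0.03, 0.0981, 0.0055, 0.067], [0.04, 0.098, 0.0056, 0.0669], [0.05, 0.0982, 0.0054, 0.0666], [0.06, 0.0982, 0.0056, 0.0669], [0.07, 0.0981, 0.0056, 0.0666], [0.08, 0.098, 0.0054, 0.067], [0.09, 0.094, 0.0147, 0.0667]]
roller [0.0063781  0.00019025]
[[-0.13, -0.0014, 0.0109, 0.1675], [-0.12, -0.0003, 0.0161, 0.1748], [-0.11, -0.0004, 0.025, 0.176], [-0.1, -0.0002, 0.0257, 0.1761], [-0.09, -0.0002, 0.0258, 0.1763], [-0.08, -0.0002, 0.0256, 0.176], [-0.07, -0.0, 0.0257, 0.1761], [-0.06, -0.0002, 0.0257, 0.176], [-0.05, -0.0001, 0.0258, 0.1756], [-0.04, -0.0002, 0.0256, 0.1754], [-0.03, -0.0001, 0.0254, 0.1754], [-0.02, -0.0001, 0.0258, 0.1752], [-0.01, 0.0001, 0.026, 0.1753]]
front x [-0.09885891 -0.08698123] [-0.01478211 -0.09621864]
```

```bash
sed -i 's/SEAT=np.array(\[.6007,.2325,.042\])/SEAT=np.array([.6014,.2342,.042])/' h.py; python3 -c "
from h import *
roll(0,0,.075)"
```

```text
shift [-0.0282  0.0088  0.2064] turn [-0.0005  0.0002 -0.0008] rows 1.7 0.0
```

Emit:
jog_arm(
  motion="0 -0.007 0.009 0.05 0 0 0; 0 -0.014 0.009 0.1 0 0 0; 0 -0.021 0.009 0.15 0 0 0; 0 -0.028 0.009 0.206 0 0 0; 0 -0.028 0.009 0.206 0 0 0",
)

```text
time: 8.45
tool_pos: [0.6073, 0.2355, 0.0547]
tool_rot: [0.239, -0.085, 0.967, 0.021]
contact_force: [-0.9, 0.4, -1.9]
gripper_width: 0.359
grasp_force: 60.1
```

```bash
python3 look.py w3.png; python3 - <<'E'
from h import *
print(state()["tool_pos"],state()["contact_force"])
P=np.load("P.npy");Q=(P-case(0,0,0))@np.array([[np.cos(YC),-np.sin(YC),0],[np.sin(YC),np.cos(YC),0],[0,0,1]])
x,y,z=Q.T
for n,m in (("right",(abs(z-.066)<.004)&(abs(y+.097)<.012)&(abs(x)<.08)),("left",(abs(z-.066)<.004)&(abs(y-.097)<.012)&(abs(x)<.08)),
            ("roller",(z>.072)&(z<.1)&(abs(y)<.014)&(x<.03)&(x>-.08))):
    q=Q[m];b=np.round(q[:,0]/.01);
    r=[(k*.01,(np.percentile(q[b==k,1],3)+np.percentile(q[b==k,1],97))/2,q[b==k,2].max()) for k in np.unique(b) if (b==k).sum()>12]
    r=np.array(r);print(n,r.round(4).tolist())
roll(0,0,.042);roll(0,0,.045)
E
```

```text
[0.60770199 0.23585161 0.05625717] [-0.65742294  0.88724018 -0.43897761]
right [[-0.08, -0.0903, 0.066], [-0.07, -0.0958, 0.0677], [-0.06, -0.0962, 0.0675], [-0.05, -0.0963, 0.0674], [-0.04, -0.0965, 0.0673], [-0.03, -0.0963, 0.067], [-0.02, -0.0965, 0.0668], [-0.01, -0.0964, 0.0667], [-0.0, -0.0962, 0.0669], [0.01, -0.0963, 0.0666], [0.02, -0.0962, 0.0667], [0.03, -0.0962, 0.0666], [0.04, -0.0963, 0.0666], [0.05, -0.0964, 0.0663]]
left [[-0.08, 0.091, 0.0672], [-0.07, 0.0959, 0.0673], [-0.06, 0.096, 0.0676], [-0.05, 0.0961, 0.0673], [-0.04, 0.096, 0.0675], [-0.03, 0.0961, 0.0672], [-0.02, 0.0961, 0.0667], [-0.01, 0.0962, 0.0667], [-0.0, 0.0961, 0.0669], [0.01, 0.0961, 0.0666], [0.02, 0.0959, 0.0666], [0.03, 0.0962, 0.0666], [0.04, 0.0963, 0.0667], [0.05, 0.0959, 0.0663]]
roller [[-0.07, 0.0011, 0.0812], [-0.06, 0.0005, 0.0889], [-0.05, 0.0001, 0.0898], [-0.04, 0.0003, 0.0894], [-0.03, 0.0001, 0.1], [-0.02, -0.0003, 0.0891], [-0.01, -0.0005, 0.0908], [0.0, -0.0005, 0.0931], [0.01, 0.0002, 0.0885], [0.02, 0.0004, 0.0884], [0.03, 0.0004, 0.0884]]
shift [ 0.0283 -0.001   0.0573] turn [-0.0005 -0.0014 -0.0003] rows 0.5 0.0
shift [ 0.0255 -0.001   0.052 ] turn [-0.0005 -0.0014 -0.0003] rows 0.5 0.0
```

View pics/w3.png

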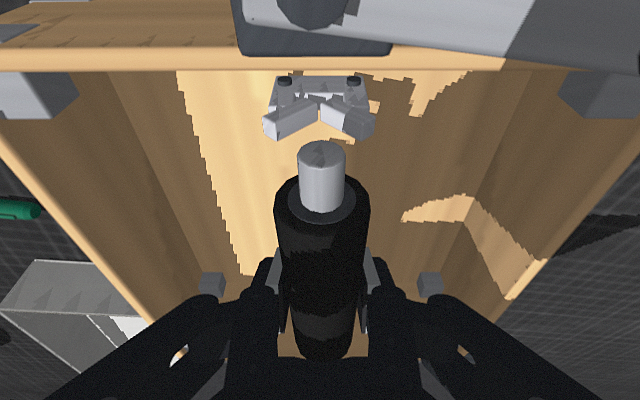

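The roller at (320,190) is centred on the notch of the front V-rest at (320,108), and the side walls are symmetric. I'll check the lengthwise fit once more before lowering.

```bash
python3 - <<'E'
from h import *
P=np.load("P.npy");Q=(P-case(0,0,0))@np.array([[np.cos(YC),-np.sin(YC),0],[np.sin(YC),np.cos(YC),0],[0,0,1]])
x,y,z=Q.T
m=(z>.083)&(z<.092)&(abs(y)<.008);print("sleeve front",np.percentile(x[m],[.2,1,3]))
m=(z>.065)&(z<.083)&(abs(y)<.008)&(x<-.03);print("journal tip",np.percentile(x[m],[.2,1,3]))
m=(z>.042)&(z<.052)&(abs(y)<.024)&(abs(y)>.012)&(x<-.05)&(x>-.08);print("rest",np.percentile(x[m],[1,5,50,95,99]))
m=(z>.055)&(z<.064)&(abs(y)<.08)&(x<-.08);print("front inner",np.percentile(x[m],[50,90,95]))
E
```

```text
sleeve front [-0.11345741 -0.11297266 -0.1124859 ]
journal tip [-0.11169233 -0.10917589 -0.10707928]
rest [-0.0685097  -0.06821313 -0.06541763 -0.06102953 -0.06032881]
front inner [-0.09929275 -0.08300251 -0.08156745]
```

```bash
python3 - <<'E'
from h import *
P=np.load("P.npy");Q=(P-case(0,0,0))@np.array([[np.cos(YC),-np.sin(YC),0],[np.sin(YC),np.cos(YC),0],[0,0,1]])
x,y,z=Q.T;k=(x>-.09)&(x<-.03)
m=k&(z>.083)&(z<.092)&(abs(y)<.008);print("sleeve front",np.percentile(x[m],[.2,1,3]))
m=k&(z>.07)&(z<.082)&(abs(y)<.008);print("journal tip",np.percentile(x[m],[.2,1,3]))
E
```

```text
sleeve front [-0.05678639 -0.05636894 -0.05605547]
journal tip [-0.07438754 -0.0741804  -0.07397851]
```

Emit:
jog_arm(
  motion="0 0.003 -0.001 0.015 0 0 0; 0 0.009 -0.001 0.028 0 0 0; 0 0.015 -0.001 0.04 0 0 0; 0 0.020 -0.001 0.048 0 0 0; 0 0.020 -0.001 0.048 0 0 0",
)

```text
time: 9.12
tool_pos: [0.6101, 0.2362, 0.0307]
tool_rot: [0.241, -0.085, 0.967, 0.021]
contact_force: [-0.2, 0.1, -2.3]
gripper_width: 0.359
grasp_force: 60.1
```

```bash
python3 - <<'E'
from h import *
for i in range(2): grab_frame("wrist");print(state()["tool_pos"],state()["contact_force"],state()["ft_torque"])
roll(0.001,0,.042)
E
```

```text
[0.61047936 0.23630101 0.03117604] [-0.4762848   0.18250971 -1.9608723 ] [-0.08376396  0.36987231  0.02686589]
[0.61073269 0.23634946 0.03152668] [-0.23295099  0.72889287 -2.2732663 ] [-0.07608681  0.35938624 -0.01405415]
shift [ 0.0089 -0.001   0.0117] turn [-0.0001  0.0003 -0.    ] rows 0.1 0.0
```

Emit:
jog_arm(
  motion="0 0.002 -0.001 0.0035 0 0 0; 0 0.0038 -0.001 0.007 0 0 0; 0 0.0048 -0.001 0.009 0 0 0; 0 0.0058 -0.001 0.0105 0 0 0; 0 0.0058 -0.001 0.0105 0 0 0",
)

```text
time: 9.85
tool_pos: [0.6108, 0.2358, 0.0256]
tool_rot: [0.241, -0.085, 0.966, 0.021]
contact_force: [-0.6, -1.2, -1.1]
gripper_width: 0.353
grasp_force: 60.1
```

```bash
python3 - <<'E'
from h import *
print(state()["tool_pos"],state()["contact_force"],state()["ft_torque"])
roll(0.001,0,.042)
E
```

```text
[0.61084536 0.23577501 0.02564987] [-0.6124598  -1.16201424 -1.08783724] [-0.10356617  0.38199808 -0.10463981]
shift [0.0034 0.0002 0.0013] turn [-0.0002  0.0004 -0.0001] rows 0.0 0.0
```

Emit:
jog_arm(
  motion="0 0.0005 0 0.0009 0 0 0; 0 0.001 0 0.0018 0 0 0; 0 0.0014 0 0.0027 0 0 0; 0 0.0014 0 0.0027 0 0 0; 0 0.0014 0 0.0027 0 0 0",
)

```text
time: 10.48
tool_pos: [0.6115, 0.2356, 0.0249]
tool_rot: [0.242, -0.085, 0.966, 0.021]
contact_force: [-2.2, -4.5, 4.7]
gripper_width: 0.359
grasp_force: 60.7
```

Emit:
jog_arm(
  motion="40 0 -0.001 0 0 0 0; 50 0 -0.001 0 0 0 0; 70 0 -0.001 0 0 0 0; 100 0 -0.001 0 0 0 0; 100 0 -0.001 0 0 0 0",
)

```text
time: 11.1
tool_pos: [0.6107, 0.2354, 0.0239]
tool_rot: [0.241, -0.085, 0.967, 0.021]
contact_force: [0.4, -0.3, -0.0]
gripper_width: 0.998
grasp_force: 0.0
```

Emit:
jog_arm(
  motion="100 0 0 -0.02 0 0 0; 100 0 0 -0.06 0 0 0; 100 0 0 -0.12 0 0 0; 100 0 0 -0.2 0 0 0; 100 0 0 -0.2 0 0 0",
)

```text
time: 11.72
tool_pos: [0.5659, 0.2278, 0.117]
tool_rot: [0.245, -0.085, 0.966, 0.022]
contact_force: [-0.0, 0.5, -0.5]
gripper_width: 0.998
grasp_force: 0.0
```

```bash
python3 look.py w4.png; python3 - <<'E'
from h import *
print(state()["tool_pos"],state()["contact_force"],state()["gripper_width"])
print([(o["p"],o["at"]) for o in place_of("wrist","roller_center")])
P=np.load("P.npy");Q=(P-case(0,0,0))@np.array([[np.cos(YC),-np.sin(YC),0],[np.sin(YC),np.cos(YC),0],[0,0,1]])
x,y,z=Q.T
m=(z>.044)&(z<.065)&(abs(y)<.014)&(x<.056)&(x>-.056)
q=Q[m];b=np.round(q[:,0]/.01)
print([(k,round((np.percentile(q[b==k,1],3)+np.percentile(q[b==k,1],97))/2,4),round(q[b==k,2].max(),4)) for k in np.unique(b) if (b==k).sum()>12])
m=(z>.05)&(z<.065)&(abs(y)<.008)&(x>-.09)&(x<.08);print(np.percentile(x[m],[.2,1,99,99.8]))
m=(z>.09)&(z<.124)&(x<-.08)&(y>.03)&(y<.12);print("knob",np.percentile(Q[m],[2,50,98],axis=0).round(4).tolist())
E
```

```text
[0.56522892 0.2274449  0.11475992] [-0.40244268 -0.30212338 -0.37017773] 0.9981605491218433
[(0.94, [0.6066, 0.2331, 0.0408])]
[(np.float64(-6.0), np.float64(-0.0004), np.float64(0.0487)), (np.float64(-5.0), np.float64(-0.0), np.float64(0.0587)), (np.float64(-4.0), np.float64(0.0), np.float64(0.059)), (np.float64(-3.0), np.float64(-0.0001), np.float64(0.0587)), (np.float64(-2.0), np.float64(0.0001), np.float64(0.0585)), (np.float64(-1.0), np.float64(0.0001), np.float64(0.0586)), (np.float64(0.0), np.float64(0.0), np.float64(0.0585)), (np.float64(1.0), np.float64(0.0), np.float64(0.059)), (np.float64(2.0), np.float64(0.0), np.float64(0.0588)), (np.float64(3.0), np.float64(-0.0), np.float64(0.0585)), (np.float64(4.0), np.float64(0.0), np.float64(0.0586)), (np.float64(5.0), np.float64(-0.0001), np.float64(0.0586)), (np.float64(6.0), np.float64(0.0003), np.float64(0.0578))]
[-0.0526485  -0.05242314  0.05504306  0.05755916]
knob [[-0.1154, 0.0591, 0.0911], [-0.1114, 0.0636, 0.1138], [-0.1017, 0.0727, 0.1207]]
```

View pics/w4.png

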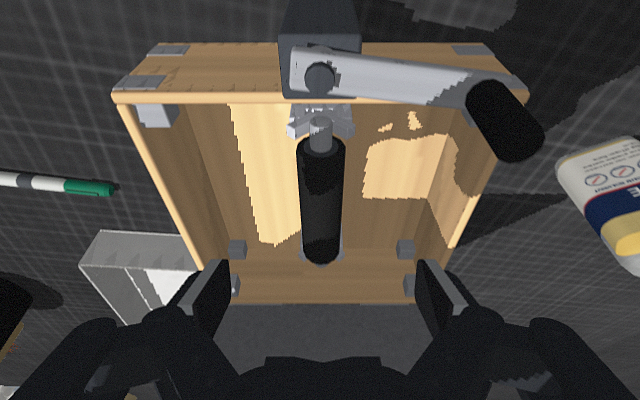

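The view shows the roller seated and released, with the sleeve at (320,200) and its front journal in the V-rest at (320,125). It measures y = 0, z = 42.6 mm, x = +2.5 mm, and the lid is still open. Next I back out, go up and over, and get behind the lid.

```bash
python3 - <<'E'
from h import *
go(case(-.13,0,.22),tool(YC,TL),grasp=False)
go(case(-.13,0,.33),tool(YC,0),grasp=False)
E
```

```text
shift [ 0.0623  0.0009 -0.2761] turn [-0.      0.0009 -0.0001] rows 2.3 0.0
shift [-0.0413  0.0009 -0.4702] turn [-0.000e+00  3.267e-01 -1.000e-04] rows 3.8 2.6
```

Emit:
jog_arm(
  motion="50 0.03 0 -0.12 0 0 0; 20 0.06 0 -0.24 0 0 0; 0 0.03 0 -0.33 0 0.1 0; 0 0 0 -0.42 0 0.22 0; 0 -0.041 0 -0.47 0 0.327 0",
)

```text
time: 12.45
tool_pos: [0.4738, 0.2111, 0.3321]
tool_rot: [-0.002, -0.088, 0.996, -0.0]
contact_force: [1.1, -1.6, 0.1]
gripper_width: 0.002
grasp_force: 0.0
```

```bash
python3 - <<'E'
from h import *
print(state()["tool_pos"])
for c in("top","scene"):
    grab_frame(c); print([(o["p"],o["at"]) for o in place_of(c,"lid_edge")][:1])
go(case(.08,0,.30),tool(YC,0),grasp=False)
E
```

```text
[0.47381234 0.21111467 0.33210436]
[(0.59, [0.6116, 0.2327, 0.2453])]
[(0.72, [0.6129, 0.2309, 0.2389])]
shift [-0.4189  0.0016  0.0529] turn [-0.0003 -0.0026 -0.0004] rows 3.4 0.0
```

Emit:
jog_arm(
  motion="0 -0.12 0 0 0 0 0; 0 -0.24 0 0 0 0 0; 0 -0.36 0 0.02 0 0 0; 0 -0.419 0 0.05 0 -0.0026 0; 0 -0.419 0 0.053 0 -0.0026 0",
)

```text
time: 13.28
tool_pos: [0.6787, 0.2472, 0.2964]
tool_rot: [-0.003, -0.088, 0.996, -0.001]
contact_force: [-0.4, 0.4, -1.0]
gripper_width: -0.002
grasp_force: 0.0
```

```bash
cat > arc.py <<'E'
from h import *
import sys
def tgt(a,r=.19,press=0):
    n=.008-press; return case(.110-r*np.cos(a)+n*np.sin(a)+.011,0,.066+r*np.sin(a)+n*np.cos(a))
for a in map(float,sys.argv[1:]): print(a,tgt(a).round(4));go(tgt(a),tool(YC,0),grasp=False)
E
python3 arc.py 1.1 1.015 .9 .8 .7 .6
```

```text
1.1 [0.6427 0.2416 0.239 ]
shift [0.0723 0.0016 0.1153] turn [-0.0006 -0.0038 -0.0003] rows 1.1 0.0
1.015 [0.6285 0.239  0.2316]
shift [0.101  0.0016 0.1301] turn [-0.0006 -0.0038 -0.0003] rows 1.3 0.0
0.9 [0.6104 0.2358 0.2198]
shift [0.1377 0.0016 0.154 ] turn [-0.0006 -0.0038 -0.0003] rows 1.7 0.0
0.8 [0.5959 0.2332 0.2079]
shift [0.1671 0.0016 0.178 ] turn [-0.0006 -0.0038 -0.0003] rows 2.0 0.0
0.7 [0.5825 0.2308 0.1945]
shift [0.194  0.0016 0.2048] turn [-0.0006 -0.0038 -0.0003] rows 2.3 0.0
0.6 [0.5706 0.2287 0.1799]
shift [0.2181 0.0016 0.2343] turn [-0.0006 -0.0038 -0.0003] rows 2.6 0.0
```

Emit:
jog_arm(
  motion="0 0.02 0.0016 0.06 0 -0.004 0; 0 0.05 0.0016 0.11 0 -0.004 0; 0 0.08 0.0016 0.12 0 -0.004 0; 0 0.11 0.0016 0.136 0 -0.004 0; 0 0.138 0.0016 0.154 0 -0.004 0",
)

```text
time: 13.9
tool_pos: [0.6099, 0.2362, 0.225]
tool_rot: [0.005, -0.088, 0.996, 0.0]
contact_force: [1.9, -0.2, 0.3]
gripper_width: -0.003
grasp_force: 0.7
```

```bash
python3 arc.py  .75 .6 .45 .3 .15 0
```

```text
0.75 [0.589  0.232  0.2014]
shift [ 0.0431 -0.001   0.0468] turn [-0.0001  0.0062  0.0002] rows 0.5 0.1
0.6 [0.5706 0.2287 0.1799]
shift [ 0.0809 -0.0009  0.0894] turn [-0.0001  0.0062  0.0002] rows 1.0 0.1
0.45 [0.5555 0.226  0.1558]
shift [ 0.112  -0.0009  0.1372] turn [-0.0001  0.0062  0.0002] rows 1.4 0.1
0.3 [0.5442 0.224  0.1298]
shift [ 0.1356 -0.0009  0.1891] turn [-0.0001  0.0062  0.0002] rows 1.9 0.1
0.15 [0.5367 0.2227 0.1023]
shift [ 0.1511 -0.0009  0.2439] turn [-0.0001  0.0062  0.0002] rows 2.3 0.1
0.0 [0.5335 0.2221 0.074 ]
shift [ 0.1583 -0.0009  0.3005] turn [-0.0001  0.0062  0.0002] rows 2.7 0.1
```

Emit:
jog_arm(
  motion="0 0.025 -0.001 0.025 0 0 0; 0 0.046 -0.001 0.05 0 0 0; 0 0.067 -0.001 0.072 0 0 0; 0 0.083 -0.001 0.092 0 0 0; 0 0.098 -0.001 0.113 0 0 0",
)

```text
time: 14.52
tool_pos: [0.5638, 0.2273, 0.1678]
tool_rot: [0.004, -0.088, 0.996, 0.0]
contact_force: [0.6, 0.9, 0.9]
gripper_width: -0.002
grasp_force: 0.5
```

```bash
python3 arc.py .4 .3 .2 .1 0 -.02; python3 - <<'E'
from h import *
grab_frame("scene"); print([(o["p"],o["at"]) for o in place_of("scene","lid_edge")][:2],state()["contact_force"])
E
```

```text
0.4 [0.5513 0.2253 0.1474]
shift [0.0256 0.0004 0.0407] turn [-0.0001  0.0056 -0.0001] rows 0.4 0.0
0.3 [0.5442 0.224  0.1298]
shift [0.0404 0.0004 0.0758] turn [-0.0001  0.0056 -0.0001] rows 0.7 0.0
0.2 [0.5388 0.223  0.1116]
shift [0.0517 0.0004 0.1121] turn [-0.0001  0.0056 -0.0001] rows 1.0 0.0
0.1 [0.5352 0.2224 0.0929]
shift [0.0593 0.0004 0.1493] turn [-0.0001  0.0056 -0.0001] rows 1.3 0.0
0.0 [0.5335 0.2221 0.074 ]
shift [0.0631 0.0004 0.1872] turn [-0.0001  0.0056 -0.0001] rows 1.6 0.0
-0.02 [0.5333 0.2221 0.0702]
shift [0.0634 0.0004 0.1948] turn [-0.0001  0.0056 -0.0001] rows 1.6 0.0
[(0.86, [0.5413, 0.2163, 0.1766]), (0.66, [0.4061, 0.3339, 0.0003])] [-0.9121452   0.43276862 -0.99600028]
```

Emit:
jog_arm(
  motion="0 0.026 0 0.04 0 0 0; 0 0.04 0 0.076 0 0 0; 0 0.052 0 0.112 0 0 0; 0 0.058 0 0.145 0 0 0; 0 0.061 0 0.17 0 0 0",
)

```text
time: 15.25
tool_pos: [0.5344, 0.222, 0.0817]
tool_rot: [0.003, -0.088, 0.996, 0.0]
contact_force: [-1.5, -0.1, 1.1]
gripper_width: 0.001
grasp_force: 0.4
```

```bash
python3 arc.py 0 -.02
```

```text
0.0 [0.5335 0.2221 0.074 ]
shift [0.0019 0.0006 0.0153] turn [-0.0002  0.0046 -0.0001] rows 0.1 0.0
-0.02 [0.5333 0.2221 0.0702]
shift [0.0022 0.0006 0.0229] turn [-0.0002  0.0046 -0.0001] rows 0.2 0.0
```

Emit:
jog_arm(
  motion="0 0.001 0 0.006 0 0 0; 0 0.001 0 0.012 0 0 0; 0 0.001 0 0.017 0 0 0; 0 0.001 0 0.021 0 0 0; 0 0.001 0 0.021 0 0 0",
)

```text
time: 15.88
tool_pos: [0.5351, 0.2222, 0.074]
tool_rot: [0.005, -0.088, 0.996, 0.0]
contact_force: [-2.5, -0.7, 6.0]
gripper_width: 0.003
grasp_force: 2.7
```

The lid follows the fingers fully down: the TCP stands at z = 74 mm, which is the shut lid's top, with 6 N pressing. Next is the catch.

```bash
python3 - <<'E'
from h import *
print(state()["joint_pos"])
K=case(-.116+.068*np.cos(1.46),.068*np.sin(1.46),.17)
print("up");go(case(-.08,0,.17),tool(YC,0),grasp=False)
go(K,tool(YC+.6,0),grasp=False)
E
```

```text
[ 2.65666427e-01  8.86936787e-02  1.85106677e+00 -1.06021866e-03
  1.19279444e+00 -1.48082565e+00]
up
shift [ 0.0234  0.0003 -0.1922] turn [-0.0001  0.0061 -0.0001] rows 1.5 0.0
shift [ 0.0804  0.1355 -0.1927] turn [-0.0019  0.0058 -0.4001] rows 2.0 3.2
```

Emit:
jog_arm(
  motion="0 0 0 -0.05 0 0 0; 20 0 0 -0.15 0 0 -0.08; 40 0.03 0.05 -0.19 0 0.006 -0.18; 40 0.06 0.1 -0.193 0 0.006 -0.3; 40 0.08 0.135 -0.193 0 0.006 -0.4",
)

```text
time: 16.5
tool_pos: [0.4824, 0.2824, 0.1698]
tool_rot: [0.001, -0.381, 0.925, -0.001]
contact_force: [-0.4, -0.7, 0.1]
gripper_width: 0.402
grasp_force: 0.0
```

```bash
python3 look.py w5.png; python3 - <<'E'
from h import *
for c in("top","scene"): grab_frame(c)
print(state()["tool_pos"],state()["gripper_width"],[[np.round(o["at"],4) for o in place_of(c,t)][:1] for c in("top","scene","wrist") for t in ("catch_knob","lid_edge")])
P=np.load("P.npy");Q=(P-case(0,0,0))@np.array([[np.cos(YC),-np.sin(YC),0],[np.sin(YC),np.cos(YC),0],[0,0,1]])
x,y,z=Q.T
m=(z>.115)&(z<.126)&(x<-.08)&(x>-.14)&(y>.03)&(y<.1);print("knob",m.sum(),np.percentile(Q[m],[2,50,98],axis=0).round(4).tolist())
m=(abs(y)<.09)&(abs(z-.07)<.02)&(x>-.1)&(x<-.02);print("lid z",m.sum(),np.polyfit(x[m],z[m],1) if m.sum() else 0)
for q,zz in((1.46,.17),(1.46,.092)): go(case(-.116+.068*np.cos(q),.068*np.sin(q),zz),tool(YC+.6,0),grasp=False)
E
```

```text
[0.4824328  0.28180117 0.16899469] 0.4016287363883418 [[array([0.4831, 0.2806, 0.0982])], [array([0.5092, 0.2145, 0.0736])], [array([0.4809, 0.2829, 0.1021])], [array([0.5102, 0.2121, 0.0707])], [array([0.4858, 0.2808, 0.0983])], [array([0.5067, 0.2185, 0.0769])]]
knob 457 [[-0.1148, 0.0601, 0.1156], [-0.1081, 0.0669, 0.1198], [-0.1008, 0.0741, 0.1211]]
lid z 21077 [0.02233245 0.07518697]
shift [-0.0008  0.0017 -0.0026] turn [-0.0015 -0.0012 -0.0013] rows 0.0 0.0
shift [-0.0011  0.0021  0.1534] turn [-0.0015 -0.0012 -0.0013] rows 1.2 0.0
```

View pics/w5.png

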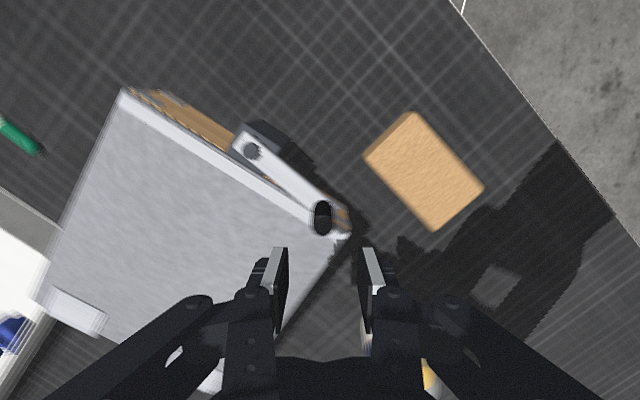

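The lid is flat and shut, and the knob at (322,217) is clear of it and lined up between the fingers. I go down and swing the catch.

Emit:
jog_arm(
  motion="40 0 0.001 0.05 0 0 0; 40 0 0.001 0.1 0 0 0; 40 0 0.001 0.14 0 0 0; 40 0 0.001 0.153 0 0 0; 40 0 0.001 0.153 0 0 0",
)

```text
time: 17.58
tool_pos: [0.4823, 0.2814, 0.0922]
tool_rot: [-0.001, -0.378, 0.926, -0.001]
contact_force: [0.2, -0.0, 0.2]
gripper_width: 0.403
grasp_force: 0.0
```

```bash
cat > sw.py <<'E'
from h import *
import sys
Rt=tool(YC+.6,0);print(state()["tool_pos"],state()["contact_force"])
n=-Rt[:,1]  # push direction
for q in map(float,sys.argv[1:]): print(q,end=" ");go(case(-.116+.068*np.cos(q),.068*np.sin(q),.092)+n*.009*0+n*.009,Rt,grasp=False)
E
python3 sw.py 1.45 1.3 1.1 .9 .7 .5 .3 .1
```

```text
[0.48231763 0.28143934 0.09217105] [ 0.1886807  -0.01994853  0.16497629]
1.45 shift [-0.0021 -0.0191  0.0004] turn [-0.0014 -0.0014 -0.0003] rows 0.2 0.0
1.3 shift [-0.0163 -0.0337  0.0004] turn [-0.0014 -0.0014 -0.0003] rows 0.3 0.0
1.1 shift [-0.0317 -0.0561  0.0004] turn [-0.0014 -0.0014 -0.0003] rows 0.5 0.0
0.9 shift [-0.0422 -0.0811  0.0004] turn [-0.0014 -0.0014 -0.0003] rows 0.7 0.0
0.7 shift [-0.0477 -0.1077  0.0005] turn [-0.0014 -0.0014 -0.0003] rows 0.9 0.0
0.5 shift [-0.0477 -0.1348  0.0005] turn [-0.0014 -0.0014 -0.0003] rows 1.1 0.0
0.3 shift [-0.0423 -0.1614  0.0006] turn [-0.0014 -0.0014 -0.0003] rows 1.3 0.0
0.1 shift [-0.0317 -0.1865  0.0007] turn [-0.0014 -0.0014 -0.0003] rows 1.5 0.0
```

Emit:
jog_arm(
  motion="40 -0.002 -0.019 0 0 0 0; 40 -0.016 -0.034 0 0 0 0; 40 -0.032 -0.056 0 0 0 0; 40 -0.042 -0.081 0 0 0 0; 40 -0.047 -0.1 0 0 0 0",
)

```text
time: 18.2
tool_pos: [0.5353, 0.2618, 0.0927]
tool_rot: [-0.0, -0.378, 0.926, -0.002]
contact_force: [-0.4, 2.4, 0.4]
gripper_width: 0.398
grasp_force: 0.7
```

```bash
python3 sw.py .6 .4 .2 .0 -.1 -.2;python3 - <<'E'
from h import *
grab_frame("top");print([np.round(o["at"],4) for t in("catch_knob","lid_edge") for o in place_of("top",t)][:2])
print("q.6 knob",case(-.116+.068*np.cos(.75),.068*np.sin(.75),.1))
E
```

```text
[0.53525455 0.26180749 0.09274726] [-0.43953477  2.41905239  0.38944508]
0.6 shift [-0.0002 -0.0191  0.0015] turn [-0.0019 -0.001  -0.0003] rows 0.2 0.0
0.4 shift [ 0.0025 -0.0461  0.0016] turn [-0.0019 -0.001  -0.0003] rows 0.4 0.0
0.2 shift [ 0.0105 -0.072   0.0017] turn [-0.0019 -0.001  -0.0003] rows 0.6 0.0
0.0 shift [ 0.0235 -0.0959  0.0018] turn [-0.0019 -0.001  -0.0003] rows 0.8 0.0
-0.1 shift [ 0.0317 -0.1067  0.0018] turn [-0.0019 -0.001  -0.0003] rows 0.9 0.0
-0.2 shift [ 0.041  -0.1167  0.0019] turn [-0.0019 -0.001  -0.0003] rows 1.0 0.0
[array([0.6023, 0.2332, 0.0395]), array([0.5085, 0.2137, 0.0752])]
q.6 knob [0.52805559 0.26822168 0.1       ]
```

Emit:
jog_arm(
  motion="40 0 -0.02 0 0 0 0; 40 0.003 -0.047 0 0 0 0; 40 0.01 -0.072 0 0 0 0; 40 0.0235 -0.096 0 0 0 0; 40 0.026 -0.1 0 0 0 0",
)

```text
time: 18.98
tool_pos: [0.56, 0.2171, 0.0926]
tool_rot: [-0.0, -0.378, 0.926, -0.001]
contact_force: [-1.8, 5.7, -0.9]
gripper_width: 0.4
grasp_force: 2.5
```

```bash
python3 sw.py 0 -.05 .1
```

```text
[0.5599564  0.21712241 0.09258028] [-1.81239217  5.66876878 -0.86379813]
0.0 shift [-0.0038  0.0025  0.0012] turn [-0.0005 -0.0004 -0.0013] rows 0.0 0.0
-0.05 shift [ 0.0001 -0.003   0.0012] turn [-0.0005 -0.0004 -0.0013] rows 0.0 0.0
0.1 shift [-0.0109  0.0141  0.0011] turn [-0.0005 -0.0004 -0.0013] rows 0.1 0.0
```

Emit:
jog_arm(
  motion="40 0.002 -0.005 0 0 0 0; 40 0.002 -0.005 0 0 0 0; 40 0 0.012 0 0 0 0; 40 0 0.017 0 0 0 0; 40 0 0.017 -0.02 0 0 0",
)

```text
time: 19.6
tool_pos: [0.5529, 0.2232, 0.1018]
tool_rot: [-0.002, -0.379, 0.926, -0.002]
contact_force: [-0.4, 0.3, 0.3]
gripper_width: 0.4
grasp_force: 0.0
```

Emit:
jog_arm(
  motion="40 0 0 -0.04 0 0 0; 40 0 0 -0.1 0 0 0; 40 0 0 -0.2 0 0 0; 40 0.1 0 -0.3 0 0 0; 40 0.2 0 -0.35 0 0 0",
)

```text
time: 20.23
tool_pos: [0.4836, 0.1542, 0.282]
tool_rot: [0.002, -0.379, 0.926, -0.002]
contact_force: [0.3, -1.0, 0.4]
gripper_width: 0.398
grasp_force: 0.0
```

```bash
python3 look.py w6.png; python3 - <<'E'
from h import *
f=grab_frame("top");g=grab_frame("scene");im=cv2.resize(g["color"][140:260,180:340],None,fx=4,fy=4);save("s6.png",im)
print(state()["tool_pos"],state()["contact_force"])
for c in("top","scene","wrist"):
  for t in("catch_knob","lid_edge"): 
    for o in place_of(c,t)[:1]:
      p=np.array(o["at"])-case(0,0,0);r=np.array([[np.cos(YC),-np.sin(YC)],[np.sin(YC),np.cos(YC)]]);print(c,t,round(float(o["p"]),2),(p[:2]@r).round(4),round(p[2],4))
print("expect knob -.048 0, edge -.095 0 .074")
E
```

```text
[0.48381246 0.15390728 0.28232941] [ 0.28608757 -0.22630579  0.49364182]
scene catch_knob 0.58 [-0.0506 -0.0004] 0.1041
scene lid_edge 0.7 [-0.0925 -0.0048] 0.0724
wrist catch_knob 0.98 [-0.0473  0.0014] 0.1002
wrist lid_edge 0.75 [-0.0973 -0.0006] 0.0746
expect knob -.048 0, edge -.095 0 .074
```

View pics/s6.png

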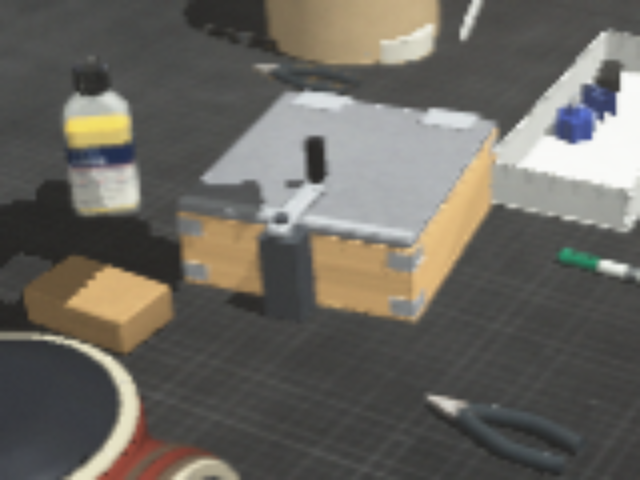

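The crop shows the lid shut and the catch bar (280,215)–(315,160) pointing to the rear across it. The robot is clear, and the catch measures about 0.02 rad from its stop.

```bash
python3 -c "
from plant import *
print(job_done())"
```

```text
the job is handed in; nothing more can be done
None
```

I handed the job in after about 20 s of the 72 s. The roller lies in the case's V-rests, the lid is shut, and the catch is across it, about 0.02 rad from its stop; the bystanders were not touched. The simulator gave no verdict back.

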